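# Open the bar clamp on a glued-up panel

## Task

The glue on the little pine panel has set, so open the bar clamp that holds it: press down the release lever on top of the sliding jaw and, keeping it pressed, push the jaw back along its bar, away from the panel, until it meets the stop collar. Then let go of the lever and move clear. Nothing needs grasping; leave the panel and everything else on the board lying where it is.

Things in the scene. Friction and masses are not known exactly. Their poses are not given: they have to be found in the camera images.
- clamp: Bar clamp of grey iron and steel, 445 mm long, screwed down. Its bar is 10 mm wide, top 40 mm above the board. Origin: on the board under the bar's centre line, below the sliding jaw's panel-side face as it stands at the start. x runs along the bar away from the panel, the way the jaw is pushed; z up. The panel covers x -150 to 0, y +-90 mm; the clamp's ends are at x = -193 and 253 mm.
- jaw (a joint): Sliding jaw, m: 0 closed on the panel (start), growing as it goes back towards the stop collar, which it meets at 0.075 to 0.125. It is 85 mm long (clamp x 0 to 85 mm at the start), 44 mm wide. A toothed ratchet locks it against going back unless the lever is pressed beyond about 0.13 rad; then it slides against about 2 N plus slight drag.
- lever (a joint): Release lever on the sliding jaw, rad: 0 at rest (up), 0.25 fully pressed, where it stops hard. It is sprung and rises when let go; pressing it right down takes about 5 N, and may drag the jaw back by up to 5 mm. Let go, it may rest at up to 0.13 if the pawl sits on top of a tooth.
- thumb_plate (a point): Top centre of the lever's steel thumb plate, 38 mm along the bar, 34 mm across. At rest it slopes: the panel-side end is highest (77 mm above the board), the heel-side end lowest (67 mm). Fully pressed it is level, top 65 mm above the board, 7 mm above the panel's top; its free end then comes level with the panel's edge. Nothing stands over or beside it. Moves with lever and jaw.
- heel_face (a point): Middle of the upright face of the jaw's heel, the block behind the thumb plate on the stop-collar side. It looks along clamp -x. 40 mm wide, reaching down to the lever from its top 86 mm above the board (this point: 78 mm). A fingertip standing on the pressed plate pushes the jaw back against it. Heel 37 mm long. At jaw = 0 it is at clamp x = 48 mm.
- jaw_back (a point): Middle of the sliding jaw's rear end, 35 mm above the board: the end that meets the stop collar. It lies 37 mm beyond heel_face along the clamp's x.
- stop_face (a point): Middle of the face of the stop collar that the jaw meets, 35 mm above the board. The collar is a dark steel block 16 mm along the bar, 30 mm wide, top 52 mm above the board, locked on the bar with a small thumbscrew, and does not move.
- panel: The glued-up panel: three wood strips, the middle one darker, 149 mm along the bar, 180 mm across it, 18 mm thick, lying flat on the bar and two bearers; its top is 58 mm above the board. Loose once the jaw is back, 0.26 kg. Origin: centre of its underside.
- tin: Bystander: aluminium lunch tin, 110 x 170 x 60 mm. Origin: centre of underside.
- jar: Bystander: glass jam jar with a lid, 72 mm across, 105 mm high. Origin: centre of underside.
- glue: Bystander: white glue bottle, 58 mm across, 128 mm high. Origin: centre of underside.
- square: Bystander: try square lying flat, 100 mm wooden stock and 150 mm steel blade, 16 mm high. Origin: centre of the underside of the stock.
- protractor: Bystander: clear plastic protractor, a half ring 150 mm wide, 4 mm thick, lying beside the bar. Origin: middle of its straight edge, underside.
- pencil: Bystander: flat carpenter's pencil, 175 mm long, 8 mm thick, lying beside the bar. Origin: underside, mid length.
- offcut: Bystander: pine offcut, 65 x 40 x 18 mm, beside the panel. Origin: centre of underside.
There are look-alikes about, which are no part of the job. Of the things that look like the panel, the middle-sized one is meant.

How it is judged:
By the outcome, as a careful person would: the job done as asked, in the order asked, and still so for the second after the job is handed in, with the robot touching nothing.
It also fails if it takes over 35 s, if anything falls off the work surface, if the arm or the gripper's body presses on something with over 40 N, if the wrist force passes 120 N, or if a joint passes its speed limit or range.

## Robot

A 7-joint arm with a two-finger parallel gripper is mounted at the origin on the work surface. World frame = base frame: x ahead of the robot, y to its left, z up, the work surface at z = 0. Lengths are in m, angles in rad, forces in N, time in s.
With the tool pointing down it reaches from about 0.35 to 0.9 m from the base axis. Payload 8.1 kg.
Tool frame: the origin (TCP) lies between the finger pads; the fingertips stand ahead of it and the grasp point (between the pads) is the TCP (arm.nose_length is the z of the fingertips in the tool frame, in m); z points along the fingers, y is the line along which they close (so a half turn about z gives the same grasp; the last joint's range is limited). The gripper opens to 92 mm and grips with 3 to 60 N. Pads are 19 mm wide; open, the fingers measure 130 mm over their backs; the gripper's body (75 mm by 190 mm) begins 47 mm behind the grasp point.
Start: joints at [1.18, 0.434, 0.025, 1.573, -0.012, 1.134, -0.075], TCP at [0.177, -0.599, 0.246] pointing down, gripper open.
Joint ranges: [-2.62, 2.62], [-0.44, 2.09], [-1.27, 1.32], [0.08, 2.57], [-1.32, 4.46], [0.12, 2], [-2.74, 2.74]. Speed limits (rad/s): [2.22, 2.22, 3.01, 3.01, 3.14, 3.14, 3.14].

## Interface

Orientations are given as a rotation vector (axis times angle).
In Python, from cell import sensors, optics, arm gives the robot as it stands.
- The arm moves only by the tool arm_command, never from a script. Its argument "deltas" is one flat list of numbers, 7 for each row, row after row: the turn, a rotation vector about the world's x, y, z as a fraction of full scale, then the shift along the world's x, y, z as a fraction of full scale, then the finger opening in mm, from 0 to 91.8. In form: [wx, wy, wz, dx, dy, dz, fingers, wx, wy, wz, dx, dy, dz, fingers, ...]. A call has 1 to 20 rows; each row is the pose to reach, as a shift and turn from the pose commanded when the call began; what a row does not reach only later rows make up. Full scale, the value 1, is 1 m for a shift and 90 degrees for a turn. A row lasts 1/10 s, in which the tool goes at most 50 mm and 8.59 degrees, less where a joint would pass 70% of its speed; a pose out of reach is approached as far as the arm can. A call with a number of a shift or a turn outside -1 to 1 is refused whole. A call with a gripper value outside its range is refused whole. The fingers move at their own pace and stop on an object; "force" is the grip in N (left out, the last holds). Time passes only in rows, so rows that repeat a pose let the fingers close. It gives the time, the measured TCP pose, the force, the opening and the grip force at its end, in the units of the state.
- sensors.observe(): the state, without advancing time (a new reading comes with each control period).
- optics.get_image(name): name is "scene" or "top"; returns the picture (384x512x3 uint8, blue, green, red); there is no depth.
- optics.calibration(name): a dict with "camera_matrix" (3x3 intrinsics, pixels), "rvec" (rotation vector, rad) and "tvec" (3), from world to camera coordinates, as OpenCV has them. Camera axes: x right, y down, z forward; pixel columns grow to the right and rows downward; lengths in m; the calibration is good to about 2 mm. A picture is of the moment at which its call begins. calibration takes no time and is no camera call.
- arm.sign_off(): hands the job in; it is judged then, once.
The state is a dict: "clock": time; "joints": joint angles; "dq": joint speeds; "joint_efforts": joint torques, N m; "position": TCP position; "ee_rot": TCP orientation; "force": force on the tool from outside, world axes, zero at the start; "ft_torque": the same for the moment, N m; "width": opening from 0.0 (shut) to 1.0 (fully open); "gripper_force": force on a finger pad.
Only numpy, scipy, OpenCV 4.12 (cv2) and the standard library are available. Lean on these libraries where they do the work, as an engineer would, in place of code of your own. Each camera call takes 0.05 s, during which the arm holds its last target. There are 200 camera calls.

## Working session

There is one attempt and no reset: what is moved stays moved. The work goes in short steps, Python scripts to look and compute and a tool call to move; the robot and the scene stay as the last step left them, time stands still between calls to the robot, and variables do not carry over. Pictures are saved under pics/ and viewed, at most 10 in all, crops included, and the job is handed in when it is done.

Besides the shell and the picture viewer there is one more tool, called as name(argument=value, ...) on one line, values as JSON. arm_command: Moves the arm, as the interface text tells. Its arguments: {"type":"object","properties":{"deltas":{"type":"array","items":{"type":"number"}},"force":{"type":"number"}},"required":["deltas"]}

```bash
mkdir -p pics
python3 - <<'E'
from cell import sensors, optics, arm
import cv2
s=sensors.observe();print({k:s[k] for k in('clock','position','ee_rot','force','width')},arm.nose_length)
for n in('scene','top'):
    cv2.imwrite(f'pics/{n}0.png',cv2.resize(optics.get_image(n),(800,600),interpolation=cv2.INTER_CUBIC));c=optics.calibration(n);print(n,c)
E
```

```text
{'clock': 0.0, 'position': array([ 0.17721191, -0.59883035,  0.24492418]), 'ee_rot': array([-3.10755808e+00, -4.50241328e-01,  6.15144226e-04]), 'force': array([-0.4188785 , -0.63311161,  0.33511429]), 'width': 1.0016539573435315} 0.019
scene {'camera_matrix': array([[493.41641451,   0.        , 252.11187035],
       [  0.        , 493.41641451, 196.89263761],
       [  0.        ,   0.        ,   1.        ]]), 'rvec': array([ 2.35419963,  0.99239827, -0.33648718]), 'tvec': array([-0.36591523, -0.24856868,  1.6388298 ])}
top {'camera_matrix': array([[393.55623877,   0.        , 255.01790023],
       [  0.        , 393.55623877, 193.03448051],
       [  0.        ,   0.        ,   1.        ]]), 'rvec': array([ 2.12310864, -2.11877513,  0.20960564]), 'tvec': array([0.00702219, 0.51398791, 1.09715869])}
```

View pics/scene0.png

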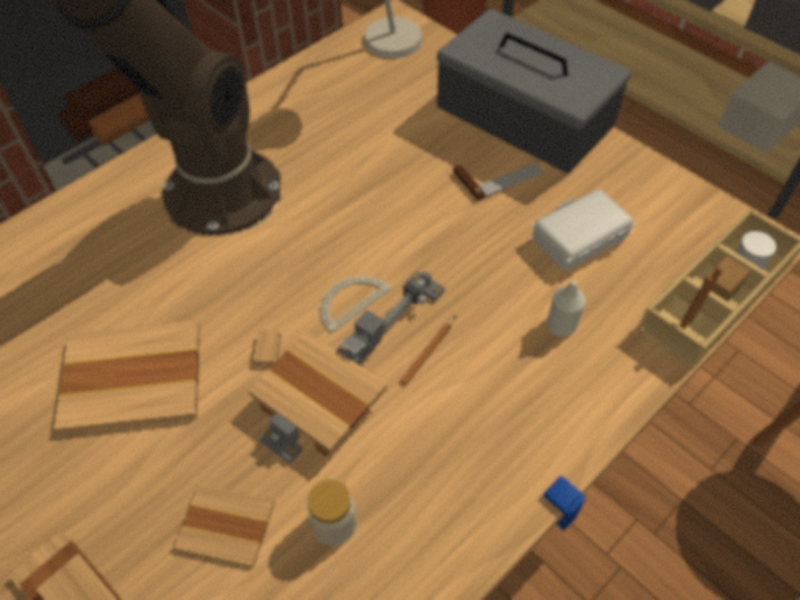

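View pics/top0.png

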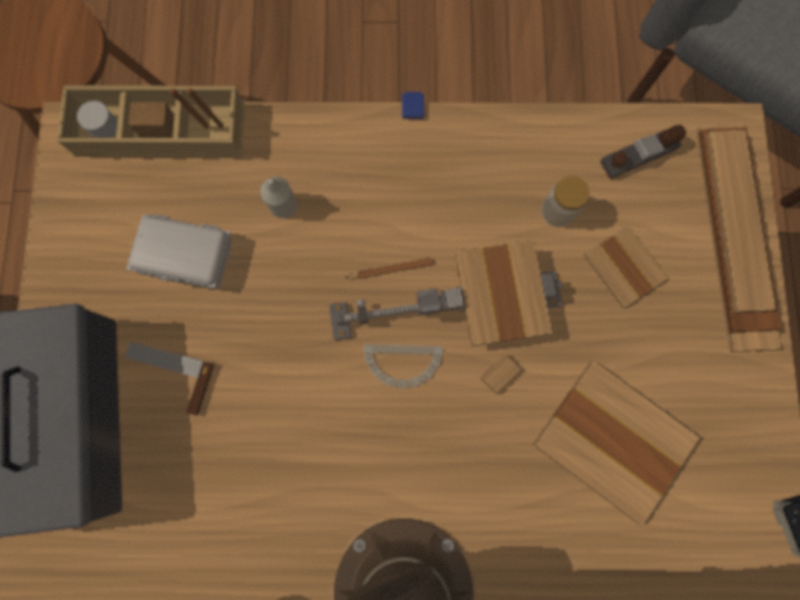

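The top view shows the clamp at centre: panel (505,293), thumb plate (455,299), heel (430,301), collar about (362,312), bar end (340,321). In the scene view the plate is at (355,345), the heel at (370,325) and the collar at about (413,287). I'll crop closer.

Run:
```python
from cell import optics
import cv2, numpy as np
def crop(n,x0,y0,w,h,s):
    im=np.mean([optics.get_image(n) for _ in range(4)],axis=0).astype(np.uint8)
    cv2.imwrite(f'pics/{n}_raw.png',im)
    return cv2.resize(im[y0:y0+h,x0:x0+w],None,fx=s,fy=s,interpolation=cv2.INTER_CUBIC)
a=crop('top',200,145,170,85,4.7); b=crop('scene',150,165,140,130,4.6)
cv2.imwrite('pics/tc.png',a); cv2.imwrite('pics/sc.png',b)
```

```text
(no output)
```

View pics/tc.png

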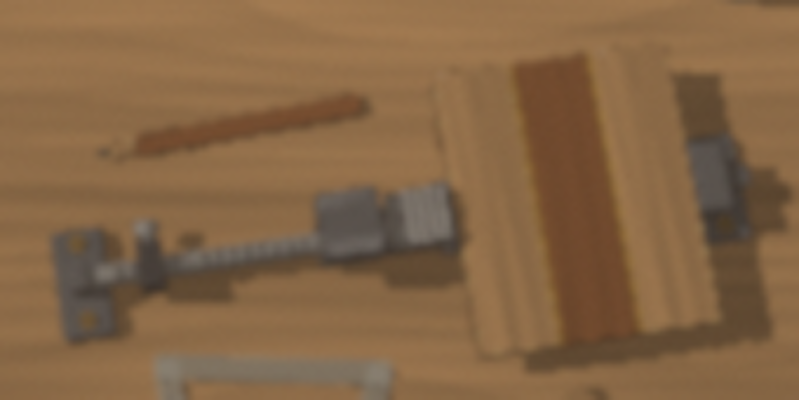

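View pics/sc.png

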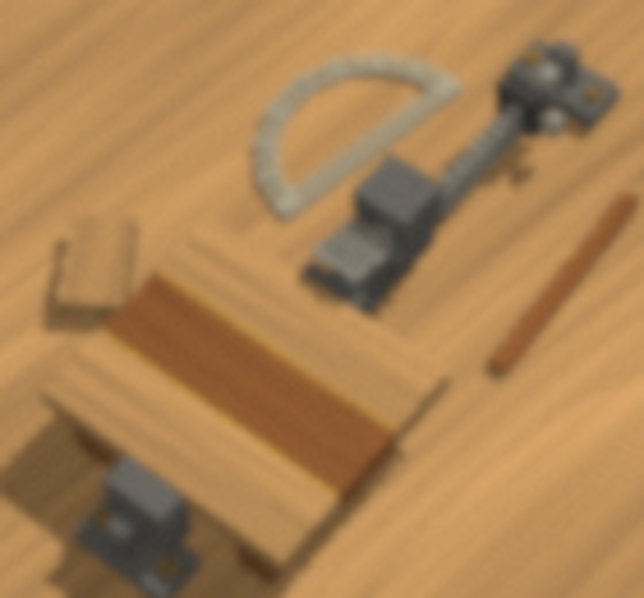

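Top crop: heel top corners (317,195), (374,187), (383,250), (320,257); plate (398,190), (447,184), (453,243), (403,246); collar at x 136–162. Scene crop: heel top (393,157), (443,190), (405,228), (358,193); plate centre about (350,254).

```bash
cat > h.py <<'E'
import numpy as np, cv2
from cell import optics
C={n:optics.calibration(n) for n in('top','scene')}
O={'top':(200,145,4.7),'scene':(150,165,4.6)}
def px(n,p): x0,y0,s=O[n]; return (np.array(p,float)+.5)/s-.5+[x0,y0]
def ray(n,p):
    c=C[n];R=cv2.Rodrigues(c['rvec'])[0]
    d=R.T@np.append(cv2.undistortPoints(px(n,p).reshape(1,1,2),c['camera_matrix'],None).ravel(),1)
    return -R.T@c['tvec'],d
def plane(n,p,z):
    o,d=ray(n,p);return o+d*(z-o[2])/d[2]
def tri(a,b):
    P=[]
    for n in('top','scene'):
        c=C[n];P.append(c['camera_matrix']@np.c_[cv2.Rodrigues(c['rvec'])[0],c['tvec']])
    X=cv2.triangulatePoints(P[0],P[1],px('top',a),px('scene',b)).ravel();return X[:3]/X[3]
E
python3 - <<'E'
from h import *
np.set_printoptions(precision=4,suppress=True)
m=lambda *a:np.mean(a,axis=0)
ht=[(317,195),(374,187),(383,250),(320,257)]; hs=[(443,190),(405,228),(358,193),(393,157)]
pt=[(398,190),(447,184),(453,243),(403,246)]; 
print('heel tri',tri(m(*ht),m(*hs)),'plate tri',tri(m(*pt),(350,254)))
H=m(*[plane('top',p,.086) for p in ht]); print('heel top',H,'scene',m(*[plane('scene',p,.086) for p in hs]))
P=m(*[plane('top',p,.072) for p in pt]);print('plate',P, plane('scene',(350,254),.072))
pc=[plane('top',p,.058) for p in[(434,70),(667,45),(718,320),(482,357)]]
ps=[plane('scene',p,.058) for p in[(447,380),(285,565),(42,395),(190,238)]]
print('panel',m(*pc),m(*ps))
for q in(pc,ps): d=(q[0]-q[1])+(q[3]-q[2]); print('dirs',np.degrees(np.arctan2(d[1],d[0])),np.linalg.norm(d)/2)
for q in(pc,ps): d=(q[0]-q[3])+(q[1]-q[2]); print('across',np.degrees(np.arctan2(d[1],d[0])),np.linalg.norm(d)/2)
col=m(plane('top',(160,228),.052),plane('top',(162,290),.052)); print('collar face',col, 'bar end', plane('top',(82,287),.02))
d=H-m(*pc);print('axis panel->heel',np.degrees(np.arctan2(d[1],d[0])),np.linalg.norm(d[:2]),'(expect .1415)')
d=col-H;print('heel->collar',np.degrees(np.arctan2(d[1],d[0])),np.linalg.norm(d[:2]))
E
```

```text
heel tri [ 0.5119 -0.044   0.0813] plate tri [ 0.5183 -0.0908  0.0718]
heel top [ 0.5104 -0.0447  0.086 ] scene [ 0.5146 -0.0454  0.086 ]
plate [ 0.5173 -0.0922  0.072 ] [ 0.519  -0.0899  0.072 ]
panel [ 0.5329 -0.1864  0.058 ] [ 0.5362 -0.1909  0.058 ]
dirs 97.75731521188804 0.14699406141244561
dirs 99.34630575807225 0.13673124805899853
across 8.05971568112647 0.1792855723042055
across 11.479428989979766 0.17979462039731187
collar face [0.4938 0.0694 0.052 ] bar end [0.4813 0.1208 0.02  ]
axis panel->heel 99.01761595510078 0.14343955658967114 (expect .1415)
heel->collar 98.28162570188046 0.11531509216736015
```

arm_command(deltas=[0,0,-0.004,0.01,0.015,0,0,0,0,-0.01,0.03,0.045,0,0,0,0,-0.015,0.052,0.078,0,0,0,0,-0.02,0.076,0.114,0,0,0,0,-0.03,0.1,0.15,0,0,0,0,-0.035,0.124,0.186,0,0,0,0,-0.04,0.148,0.222,0,0,0,0,-0.05,0.172,0.258,0,0,0,0,-0.055,0.196,0.294,0,0,0,0,-0.06,0.22,0.33,0,0,0,0,-0.07,0.244,0.366,0,0,0,0,-0.075,0.268,0.402,-0.01,0,0,0,-0.08,0.292,0.438,-0.03,0,0,0,-0.085,0.314,0.471,-0.05,0,0,0,-0.091,0.33,0.496,-0.075,0,0,0,-0.091,0.338,0.507,-0.095,0,0,0,-0.091,0.341,0.511,-0.11,0,0,0,-0.091,0.341,0.511,-0.115,0,0,0,-0.091,0.341,0.511,-0.115,0,0,0,-0.091,0.341,0.511,-0.115,0], force=20)

```text
clock: 2.5
position: [0.5185, -0.0891, 0.1315]
ee_rot: [3.133, 0.226, 0.001]
force: [-0.2, -0.7, 0.0]
width: 0.004
gripper_force: 0.0
```

Run:
```python
from cell import optics,sensors
import cv2, numpy as np
s=sensors.observe();print(s['clock'],s['position'],s['ee_rot'],s['force'],s['joints'],s['width'])
a=cv2.resize(optics.get_image('top')[145:230,200:370],None,fx=4,fy=4,interpolation=cv2.INTER_CUBIC)
b=cv2.resize(optics.get_image('scene')[165:270,170:290],None,fx=5,fy=5,interpolation=cv2.INTER_CUBIC)[:, :600]
cv2.imwrite('pics/s1.png',b)
```

```text
2.5 [ 0.51849521 -0.0890712   0.13145589] [3.13296648e+00 2.25544625e-01 1.14811430e-03] [-0.20251816 -0.70447431  0.03657104] [ 0.2471676   0.41974847 -0.23585635  1.93296217  0.13338213  0.80290732
 -1.48879647] 0.0035750491388639866
```

View pics/s1.png

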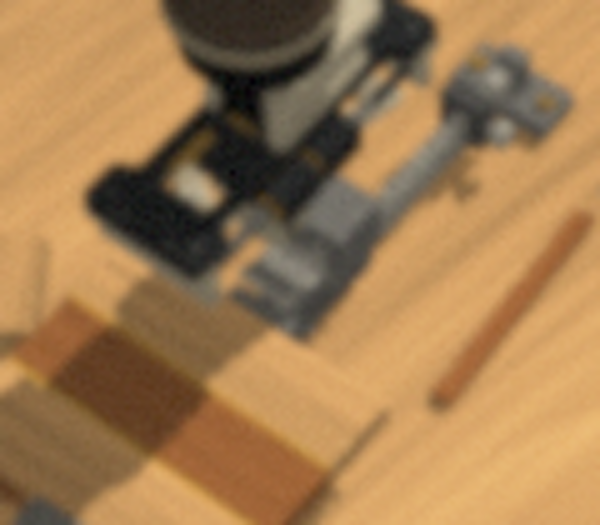

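The gripper, fingers closed, is in line with the bar and above the plate (about (290,260)), with the heel behind it. Descending onto the plate.

arm_command(deltas=[0,0,0,0,0,-0.01,0,0,0,0,0,0,-0.025,0,0,0,0,0,0,-0.033,0,0,0,0,0,0,-0.037,0,0,0,0,0,0,-0.041,0,0,0,0,0,0,-0.044,0,0,0,0,0,0,-0.044,0,0,0,0,0,0,-0.044,0])

```text
clock: 3.4
position: [0.5187, -0.0884, 0.0871]
ee_rot: [3.133, 0.227, 0.001]
force: [0.2, -1.4, 2.3]
width: 0.004
gripper_force: 1.4
```

arm_command(deltas=[0,0,0,0,0,-0.0015,0,0,0,0,0,0,-0.003,0,0,0,0,0,0,-0.004,0,0,0,0,0,0,-0.004,0,0,0,0,0,0,-0.004,0])

```text
clock: 3.9
position: [0.5188, -0.0885, 0.0838]
ee_rot: [3.133, 0.227, 0.002]
force: [-3.3, -1.5, 15.4]
width: 0.005
gripper_force: 7.9
```

arm_command(deltas=[0,0,0,-0.0003,0.002,0,0,0,0,0,-0.0009,0.006,0,0,0,0,0,-0.0014,0.01,0,0,0,0,0,-0.002,0.014,0,0,0,0,0,-0.0026,0.018,0,0,0,0,0,-0.0029,0.02,0,0,0,0,0,-0.0029,0.02,0,0])

```text
clock: 4.6
position: [0.5157, -0.0681, 0.0837]
ee_rot: [3.133, 0.228, 0.001]
force: [-3.8, -0.4, 15.6]
width: 0.007
gripper_force: 8.0
```

Run:
```python
from cell import optics,sensors
import cv2
s=sensors.observe();print(s['force'],s['position'])
b=cv2.resize(optics.get_image('scene')[165:270,170:290],None,fx=5,fy=5,interpolation=cv2.INTER_CUBIC)
cv2.imwrite('pics/s2.png',b)
```

```text
[-3.81031161 -0.44556853 15.57228913] [ 0.51571218 -0.06805628  0.08372799]
```

View pics/s2.png

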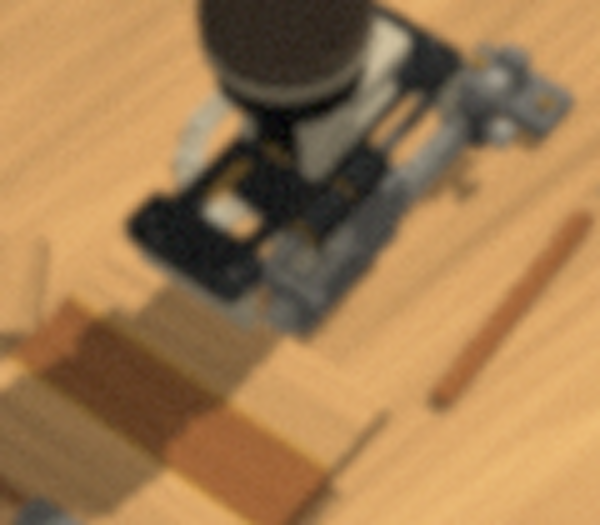

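The lever is down and the gripper has moved 20 mm. The jaw seems to have moved little so far: the plate end is at about (300,325). Continuing with force checks.

arm_command(deltas=[0,0,0,-0.0006,0.004,0,0,0,0,0,-0.0011,0.008,0,0,0,0,0,-0.0017,0.012,0,0,0,0,0,-0.0017,0.012,0,0])

```text
clock: 5.05
position: [0.5138, -0.0558, 0.0837]
ee_rot: [3.133, 0.228, 0.001]
force: [-3.7, 0.3, 15.7]
width: 0.005
gripper_force: 8.1
```

Run:
```python
from cell import optics,sensors
import cv2
s=sensors.observe();print(s['force'],s['position'],s['joint_efforts'])
b=cv2.resize(optics.get_image('scene')[165:270,170:290],None,fx=5,fy=5,interpolation=cv2.INTER_CUBIC)
cv2.imwrite('pics/s3.png',b)
```

```text
[-3.73779822  0.29554001 15.72338712] [ 0.5138394  -0.05581701  0.08370356] [ -0.51466433 -52.3173666   -2.29717277 -20.35133243   0.14989003
  -1.59972042  -0.13447545]
```

View pics/s3.png

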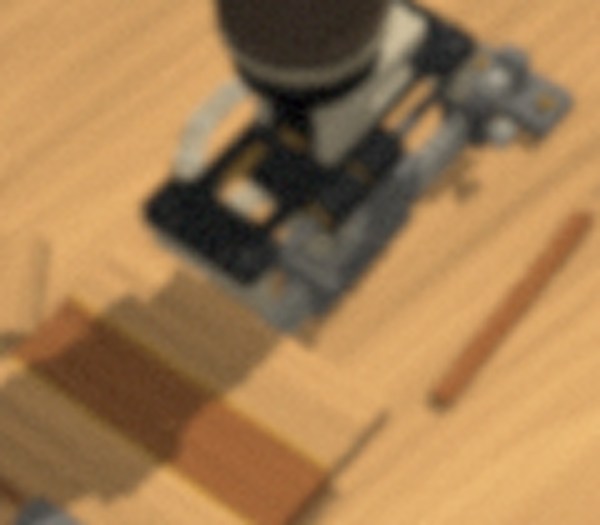

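The jaw is moving with the gripper: bar shows behind the panel at (300,330), and the panel corner is still at (70,300). Continuing.

arm_command(deltas=[0,0,0,-0.0006,0.004,0,0,0,0,0,-0.0013,0.009,0,0,0,0,0,-0.002,0.014,0,0,0,0,0,-0.0027,0.019,0,0,0,0,0,-0.0035,0.024,0,0,0,0,0,-0.0042,0.029,0,0,0,0,0,-0.0049,0.034,0,0,0,0,0,-0.0055,0.038,0,0,0,0,0,-0.006,0.042,0,0,0,0,0,-0.0064,0.045,0,0,0,0,0,-0.0064,0.045,0,0])

```text
clock: 6.2
position: [0.507, -0.0109, 0.0836]
ee_rot: [3.133, 0.228, -0.0]
force: [-6.2, -0.2, 17.7]
width: 0.003
gripper_force: 9.0
```

arm_command(deltas=[0,0,0,-0.001,0.003,0,0,0,0,0,-0.0018,0.006,0,0,0,0,0,-0.0023,0.009,0,0,0,0,0,-0.0028,0.012,0,0,0,0,0,-0.0028,0.012,0,0])

```text
clock: 6.7
position: [0.505, 0.0012, 0.0837]
ee_rot: [-3.133, -0.228, -0.002]
force: [-3.4, 0.7, 16.2]
width: 0.005
gripper_force: 7.8
```

arm_command(deltas=[0,0,0,-0.0006,0.002,0,0,0,0,0,-0.0011,0.004,0,0,0,0,0,-0.0014,0.006,0,0,0,0,0,-0.0017,0.008,0,0,0,0,0,-0.0017,0.008,0,0])

```text
clock: 7.2
position: [0.5042, 0.0061, 0.0839]
ee_rot: [3.131, 0.224, 0.004]
force: [0.5, -10.1, 15.6]
width: 0.003
gripper_force: 8.0
```

arm_command(deltas=[0,0,0,-0.0002,0.0015,0,0,0,0,0,-0.0004,0.003,0,0,0,0,0,-0.0004,0.003,0,0,0,0,0,-0.0004,0.003,0,0])

```text
clock: 7.6
position: [0.5039, 0.0088, 0.084]
ee_rot: [3.13, 0.223, 0.004]
force: [0.6, -12.3, 17.7]
width: 0.003
gripper_force: 8.3
```

Run:
```python
from cell import optics,sensors
import cv2
s=sensors.observe();print(s['force'],s['position'])
b=cv2.resize(optics.get_image('scene')[165:270,170:290],None,fx=5,fy=5,interpolation=cv2.INTER_CUBIC)
cv2.imwrite('pics/s4.png',b)
```

```text
[  0.610794   -12.28330683  17.6566156 ] [0.50394566 0.00876294 0.08399381]
```

View pics/s4.png

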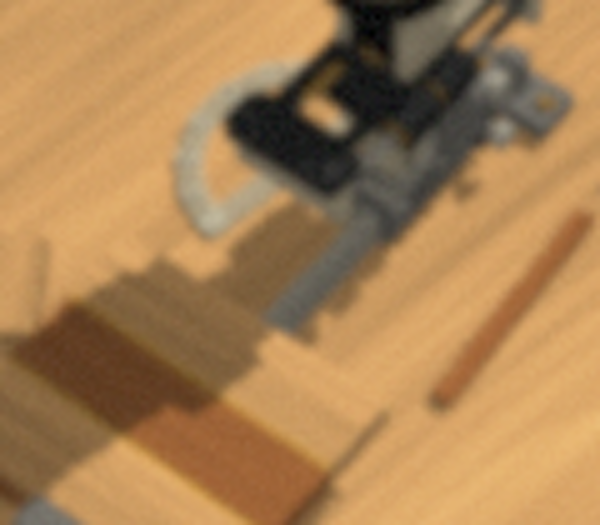

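Jaw is far back, near the collar (490,110). The 12 N could still be the tip sliding on the plate, so I'll push a little further to be sure.

arm_command(deltas=[0,0,0,-0.0003,0.002,0,0,0,0,0,-0.0006,0.004,0,0,0,0,0,-0.0006,0.004,0,0,0,0,0,-0.0006,0.004,0,0])

```text
clock: 8.05
position: [0.5035, 0.0128, 0.084]
ee_rot: [3.13, 0.223, 0.005]
force: [0.2, -11.7, 16.3]
width: 0.007
gripper_force: 8.4
```

arm_command(deltas=[0,0,0,-0.0003,0.002,0,0,0,0,0,-0.0006,0.004,0,0,0,0,0,-0.0009,0.006,0,0,0,0,0,-0.0009,0.006,0,0,0,0,0,-0.0009,0.006,0,0])

```text
clock: 8.55
position: [0.5031, 0.0157, 0.0842]
ee_rot: [3.128, 0.218, 0.005]
force: [2.2, -21.8, 16.8]
width: 0.006
gripper_force: 13.7
```

Run:
```python
from cell import optics,sensors
import cv2
s=sensors.observe();print(s['force'],s['position'])
a=cv2.resize(optics.get_image('top')[155:235,195:305],None,fx=5,fy=5,interpolation=cv2.INTER_CUBIC)
b=cv2.resize(optics.get_image('scene')[165:240,230:290],None,fx=8,fy=8,interpolation=cv2.INTER_CUBIC)
cv2.imwrite('pics/s5.png',b)
```

```text
[  2.22125214 -21.81741384  16.79568393] [0.50307905 0.01567478 0.08415885]
```

View pics/s5.png

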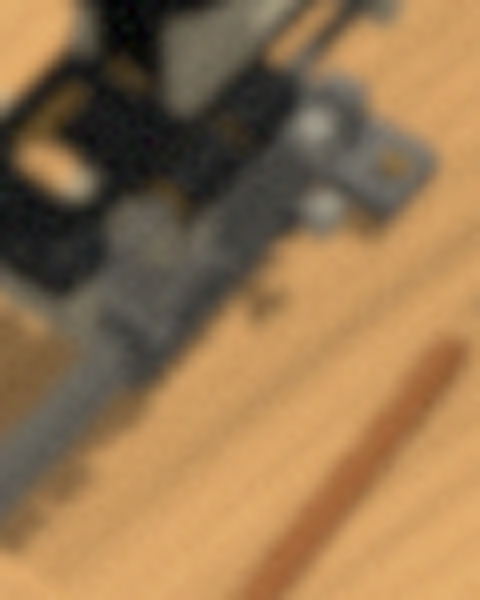

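Force rose to 22 N with the jaw hard against the collar at about (310,150). I'll ease the push, lift straight up and clear.

arm_command(deltas=[0,0,0,0.0003,-0.002,0,0,0,0,0,0.0004,-0.003,0.003,0,0,0,0,0.0004,-0.003,0.008,0,0,0,0,0.0004,-0.003,0.015,0,0,0,0,0.0004,-0.003,0.03,0,0,0,0,0.0004,-0.003,0.055,0,0,0,0,0.0004,-0.003,0.09,0,0,0,0,0.0004,-0.003,0.13,0,0,0,0,-0.04,-0.003,0.15,0,0,0,0,-0.08,-0.003,0.16,0,0,0,0,-0.12,-0.003,0.16,0,0,0,0,-0.15,-0.003,0.16,0,0,0,0,-0.17,-0.003,0.16,0,0,0,0,-0.17,-0.003,0.16,0])

```text
clock: 10.05
position: [0.3282, 0.0189, 0.2425]
ee_rot: [3.133, 0.229, -0.002]
force: [0.0, 0.5, 0.1]
width: 0.004
gripper_force: 0.0
```

Run:
```python
from cell import optics,sensors
import cv2
s=sensors.observe();print(s['clock'],s['force'],s['position'])
a=cv2.resize(optics.get_image('scene')[165:295,150:290],None,fx=4.6,fy=4.6,interpolation=cv2.INTER_CUBIC)
cv2.imwrite('pics/s6.png',a)
```

```text
10.05 [0.02929299 0.47999044 0.0701195 ] [0.32817086 0.01890638 0.24251821]
```

View pics/s6.png

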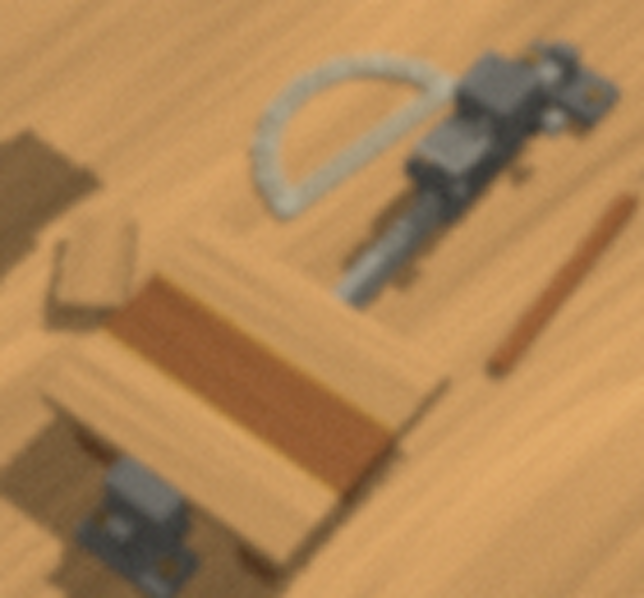

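The jaw is against the collar (heel top centre about (500,89)), the lever is up, and the panel, offcut, protractor and pencil haven't moved. One quick check of the travel, then hand in.

Run:
```python
from h import *
from cell import arm
d=plane('scene',(500.5,89),.086)-plane('scene',(400,192),.086);print(d,np.linalg.norm(d))
if np.linalg.norm(d)>.088: print(arm.sign_off())
```

```text
[-0.01262049  0.09496956  0.        ] 0.09580445341302171
the job is handed in; nothing more can be done
None
```

The clamp is open and the job is handed in: the jaw is back about 96 mm against the stop collar, the lever is released and up, and the arm is clear. The panel and the things around the clamp look unmoved in the last picture.

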